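Turn the bar board over against the drip tray's edge

ROBOT

A 6-joint arm with a two-finger parallel gripper is mounted at the origin on the work surface. World frame = base frame: x ahead of the robot, y to its left, z up, the work surface at z = 0. Lengths are in mm, angles in rad, forces in N, time in s.
With the tool pointing down it reaches from about 325 to 900 mm from the base axis. Payload 3.5 kg.
Tool frame: the origin (TCP) lies at the very end of the fingers, on their centre line; the grasp point (between the pads) lies 19 mm behind it; z points along the fingers, y is the line along which they close (so a half turn about z gives the same grasp; the last joint's range is limited). The gripper opens to 85 mm and grips with 20 to 120 N. Pads are 22 mm wide; open, the fingers measure 114 mm over their backs; the gripper's body (76 mm by 85 mm) begins 54 mm behind the grasp point. The pads swing forward as they close: fully open they stand 13 mm farther back than shut.
Start: joints at [-1.221, 0.276, -0.026, 1.268, 0, 1.467], TCP at [273.416, -562.019, 205.013] pointing down, gripper open.
Joint ranges: [-3.12, 3.12], [-0.85, 1.88], [-1.08, 1.24], [-1.95, 2.15], [-1.57, 1.53], [-3.14, 3.14]. Speed limits (rad/s): [2.57, 2.57, 3.14, 3.14, 3.14, 3.14].

INTERFACE

Orientations are given as a rotation vector (axis times angle).
In Python, from cell import sense, vision, r gives the robot as it stands.
- The arm moves only by the tool move_arm, never from a script. Its argument "series" is a list of rows, each a list of 7 numbers: the finger opening in mm, from 0 to 85.4, then the shift along the tool's x, y, z in mm, then the turn, a rotation vector about the tool's x, y, z in rad. A call has 1 to 5 rows; each row shifts and turns the commanded pose from where the row before left it, along the tool's axes as they then stand; what a row does not reach is not made up. A row lasts 1/10 s, in which the tool goes at most 50 mm and 8.59 degrees, less where a joint would pass 70% of its speed; a pose out of reach is approached as far as the arm can. A call is refused whole if a number of a shift passes 50 or a number of a turn 0.15, either way. A call with a gripper value outside its range is refused whole. The fingers move at their own pace and stop on an object; "force" is the grip in N (left out, the last holds). Time passes only in rows, so rows that do not move let the fingers close. It gives the time, the measured TCP pose, the force, the opening and the grip force at its end, in the units of the state.
- sense(): the state, without advancing time (a new reading comes with each control period).
- vision.read_camera(name): name is "scene" or "top" or "wrist"; returns a dict with "image" (480x640x3 uint8, red, green, blue), "fx", "fy", "cx", "cy" (pixels), "origin" and "orientation" of the camera in the world. Camera axes: x right, y down, z forward; pixel columns grow to the right and rows downward; lengths in mm; the calibration is good to about 2 mm. The wrist camera is an equidistant fisheye: a pixel r from the principal point sees the ray r / f radians off the axis. A picture is of the moment at which its call begins. There is no depth.
- r.finish_job(): hands the job in; it is judged then, once.
The state is a dict: "clock": time; "q": joint angles; "qd": joint speeds; "tau": joint torques, N m; "eef_pos": TCP position; "eef_rot": TCP orientation; "ft_force": force on the tool from outside, world axes, zero at the start; "ft_torque": the same for the moment, N m; "grip_width": finger opening in mm; "grasp_force": force on a finger pad.
Only numpy, scipy, OpenCV 4.12 (cv2) and the standard library are available. Lean on these libraries where they do the work, as an engineer would, in place of code of your own. Each camera call takes 0.05 s, during which the arm holds its last target. There are 200 camera calls.

TASK

The small reversible cutting board lies on the counter with its used green face up. Without picking it up, push it with the fingertips until its long side meets the raised front edge of the black drip tray, and push on so that it tips up on that edge and flips over onto the tray, to lie flat there with its clean white face up. Leave the cup, the jug and the syrup bottle where they stand.

Things in the scene. Friction and masses are not known exactly. Their poses are not given: they have to be found in the camera images.
- board: Reversible plastic cutting board, 90 x 140 x 20 mm, 0.18 to 0.28 kg, loose, sharp-edged flat box; green face up and white face down at the start. Origin: middle of the white face (on the counter at the start). Its x axis is along the 90 mm side and points roughly towards the tray, its y axis along the 140 mm side, z from the white face to the green face (up at the start, down when turned over).
- board_front (a point): Middle of the board's long side that faces the tray at the start: on the board at 45 mm along its +x, half-way through its thickness. This side meets the tray's edge and is the one the board tips on. It squares up when pushed firmly along the edge; if it stays askew, nudge the lagging end.
- board_rear (a point): Middle of the opposite long side, at 45 mm along -x, half-way through its thickness: push here; it rises. A fingertip pressing this 20 mm high side towards the tray's edge with a steady 9 N or so holds it by friction and can carry it up and over in an arc of about 95 mm round that edge. Let go upright or sooner, it falls back; 25 degrees past upright it falls over onto the tray.
- tray: Low black drip tray fixed to the counter, 8 mm high, flat top, with a bright steel strip along its front edge. Origin: on the counter surface at the middle of its front edge, which is a vertical 8 mm step. x axis: level, from the front edge in over the tray, the direction in which to push (roughly +y of the world, to the robot's left, as the tray is turned); the tray runs 180 mm along x and 120 mm to each side along y. z up.
- cup: Brass-coloured (yellow-brown) cup, 85 mm high, 72 mm across, standing; origin at the centre of its underside. To be left alone.
- jug: Steel jug with a handle, 90 mm high, 76 mm across without the handle (about 115 mm with it), standing; origin at the centre of its underside. To be left alone.
- syrup: Amber syrup bottle with a yellow cap, 150 mm high, 56 mm across, standing; origin at the centre of its underside. To be left alone.
Things that resemble listed ones, but are neither listed nor needed, are in the scene too. Leave any grey look-alike of the board alone.

How it is judged:
By the outcome, as a careful person would: the job done as asked, in the order asked, and still so for the second after the job is handed in, with the robot touching nothing.
It also fails if it takes over 72 s, if anything falls off the work surface, if the arm or the gripper's body presses on something with over 40 N, if the wrist force passes 120 N, or if a joint passes its speed limit or range.

## Working session

There is one attempt and no reset: what is moved stays moved. The work goes in short steps, Python scripts to look and compute and a tool call to move; the robot and the scene stay as the last step left them, time stands still between calls to the robot, and variables do not carry over. Pictures are saved under pics/ and viewed, at most 13 in all, crops included, and the job is handed in when it is done.

Besides the shell and the picture viewer there is one more tool, called after ">>>" as name(argument=value, ...), one argument or row to a line, values as JSON. move_arm: Moves the arm, as the interface text tells. Its arguments: {"type":"object","properties":{"series":{"type":"array","items":{"type":"array","items":{"type":"number"}}},"force":{"type":"number"}},"required":["series"]}

```bash
mkdir -p pics; ls; python3 - <<'E'
from cell import sense, vision, r
import cv2
s=sense();print(s['clock'],s['eef_pos'],s['eef_rot'],s['grip_width'],s['ft_force'])
for n in ['scene','top']:
    c=vision.read_camera(n);cv2.imwrite(f'pics/{n}0.png',c['image'][:,:,::-1])
    print(n,c['fx'],c['fy'],c['cx'],c['cy'],c['origin'],c['orientation'])
E
```

```text
pics
0.0 [ 273.12767725 -561.22887648  203.82261011] [-3.05923535e+00 -7.04667585e-01  4.21612351e-04] 85.44060228807145 [ 0.399397   -0.78677318  0.4525356 ]
scene 585.5906834034078 585.5906834034078 315.7716183036553 249.62992115603606 [1321.10411976 -518.02401999 1049.21496874] [-2.22105469 -1.08514842  0.4160292 ]
top 613.6797751675604 613.6797751675604 318.70226503166145 237.41292538960673 [ 444.10684038  -22.94197037 1116.24680716] [-2.16040073  2.098032   -0.18964218]
```

View pics/top0.png

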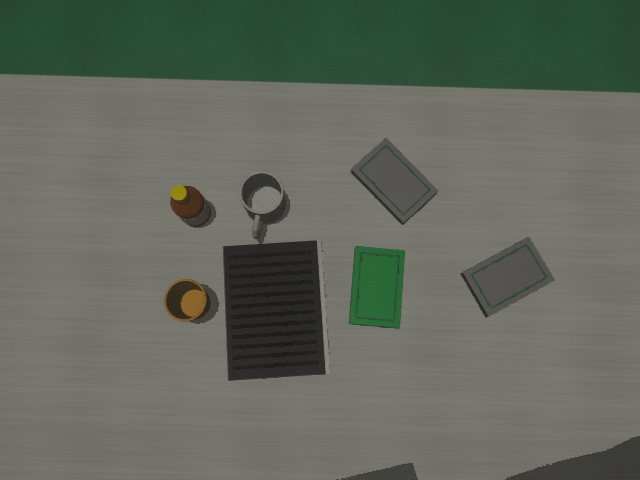

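View pics/scene0.png

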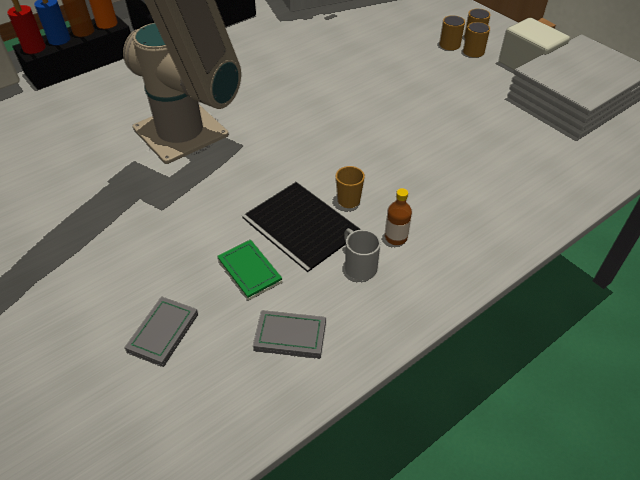

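The top view shows the board (green) centred near (377,288). The tray strip runs from (319,241) to (327,374). The jug is at (263,197) with its handle at (257,228), the cup at (187,300) and the syrup bottle at (190,205). Next I measure them.

```bash
cat > h.py <<'E'
import numpy as np, cv2
from scipy.spatial.transform import Rotation as R
from cell import sense, vision, r
def onplane(c,px,z):
    px=np.atleast_2d(px).astype(float)
    d=np.c_[(px[:,0]-c['cx'])/c['fx'],(px[:,1]-c['cy'])/c['fy'],np.ones(len(px))]@R.from_rotvec(c['orientation']).as_matrix().T
    o=np.array(c['origin']); return (o+d*((z-o[2])/d[:,2])[:,None])[:,:2]
def rect(c,mask,z):
    cs,_=cv2.findContours(mask.astype(np.uint8),cv2.RETR_EXTERNAL,cv2.CHAIN_APPROX_NONE)
    k=max(cs,key=cv2.contourArea)[:,0]
    return cv2.minAreaRect(onplane(c,k,z).astype(np.float32))
E
python3 - <<'E'
from h import *
c=vision.read_camera('top');im=c['image'].astype(int)
g=(im[...,1]>im[...,0]+40)&(im[...,1]>im[...,2]+40);g[:110]=0
b=rect(c,g,20);print('board',b,cv2.boxPoints(b).round(1).tolist())
dk=im.max(2)<70; dk[:, :215]=0;dk[:,340:]=0;dk[:225]=0;dk[390:]=0
t=rect(c,cv2.morphologyEx(dk.astype(np.uint8),cv2.MORPH_CLOSE,np.ones((9,9))),8);print('trayblack',t,cv2.boxPoints(t).round(1).tolist())
print('strip px',onplane(c,[[321.5,241],[329,374]],8))
print('jug',onplane(c,[[263,192],[257,230]],90),'cup',onplane(c,[187,300],85),'syr',onplane(c,[179,193],150))
cv2.imwrite('pics/crop.png',cv2.resize(c['image'][225:390,210:420,::-1],None,fx=3.5,fy=3.5,interpolation=cv2.INTER_NEAREST))
s=sense();print(R.from_rotvec(s['eef_rot']).as_matrix().round(3))
E
```

```text
board ((554.2579956054688, -127.74126434326172), (88.33246612548828, 138.55575561523438), 86.58052825927734) [[482.5, -167.6999969482422], [620.7999877929688, -176.0], [626.0, -87.80000305175781], [487.70001220703125, -79.5]]
trayblack ((525.6317138671875, 68.10294342041016), (275.3302307128906, 189.55885314941406), 5.461024761199951) [[379.6000061035156, 149.39999389648438], [397.6000061035156, -39.29999923706055], [671.7000122070312, -13.100000381469727], [653.7000122070312, 175.60000610351562]]
strip px [[635.42651326 -26.47022013]
 [397.77771058 -46.40649552]]
jug [[703.82539153  76.83155532]
 [637.01131498  84.04489239]] cup [[515.21303108 196.17145939]] syr [[682.91344539 206.81349183]]
[[ 0.899  0.437 -0.001]
 [ 0.437 -0.899  0.002]
 [ 0.    -0.002 -1.   ]]
```

View pics/crop.png

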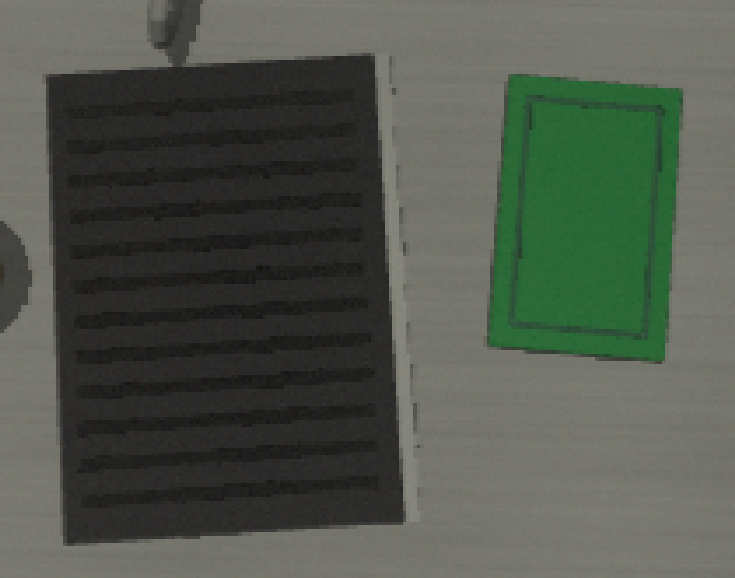

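The black strip's outer edge runs from (391,57) to (419,520) in the crop. The board is about 8° askew, with its far end lagging. Next, a planning helper in tray coordinates.

```bash
cat >> h.py <<'E'
a=np.deg2rad(4.8); d=np.array([-np.sin(a),np.cos(a),0]); f=np.array([np.cos(a),np.sin(a),0]); O=np.array([516.6,-36.4,0]); Z=np.array([0,0,1.])
def pose(u,w,z,tilt,off=11):
    "TCP pose with the front-lower fingertip corner at tray coords u,w,z; tilt deg, + = fingers point forward"
    t=np.deg2rad(tilt); x=d*np.cos(t)+Z*np.sin(t); zt=d*np.sin(t)-Z*np.cos(t)
    return O+u*d+w*f+z*Z-off*x, R.from_matrix(np.c_[x,f,zt])
def corner(s):
    M=R.from_rotvec(s['eef_rot']).as_matrix(); p=np.array(s['eef_pos'])+11*M[:,0]-O
    F=np.array(s['ft_force']); return np.round([p@d,p@f,p[2],np.degrees(np.arctan2(M[2,0],M[:,0]@d)),F@d,F@f,F[2]],1)
def plan(poses,p0=None,R0=None,g=0):
    s=sense()
    if p0 is None: p0,R0=np.array(s['eef_pos']),R.from_rotvec(s['eef_rot'])
    for (p,Q,n) in poses:
        tot=(R0.inv()*Q).as_rotvec(); ps=p0
        for k in range(n):
            Ra=R0*R.from_rotvec(tot*k/n); sh=Ra.inv().apply((p-p0)/n)
            print([g]+[round(v,1)+0 for v in sh]+[round(v,3)+0 for v in tot/n])
        print('--');p0,R0=p,Q
E
python3 - <<'E'
from h import *
print(corner(sense()))
e=np.array([551.65,-171.8,0])-O;print('rear u,w',e@d,e@f)
w=e@f
p,Q=pose(e@d-45,w,70,20); plan([(p,Q,15)])
E
```

```text
[-4.988e+02 -2.762e+02  2.041e+02  0.000e+00  3.000e-01 -2.000e-01
  3.000e-01]
rear u,w -137.85804155118055 23.597094729499563
[0, np.float64(26.7), np.float64(-11.8), np.float64(9.2), np.float64(0.014), np.float64(0.02), np.float64(-0.079)]
[0, np.float64(27.4), np.float64(-9.5), np.float64(9.9), np.float64(0.014), np.float64(0.02), np.float64(-0.079)]
[0, np.float64(27.8), np.float64(-7.2), np.float64(10.6), np.float64(0.014), np.float64(0.02), np.float64(-0.079)]
[0, np.float64(28.1), np.float64(-4.8), np.float64(11.2), np.float64(0.014), np.float64(0.02), np.float64(-0.079)]
[0, np.float64(28.1), np.float64(-2.4), np.float64(11.9), np.float64(0.014), np.float64(0.02), np.float64(-0.079)]
[0, np.float64(28.0), np.float64(0.0), np.float64(12.4), np.float64(0.014), np.float64(0.02), np.float64(-0.079)]
[0, np.float64(27.6), np.float64(2.4), np.float64(13.0), np.float64(0.014), np.float64(0.02), np.float64(-0.079)]
[0, np.float64(27.1), np.float64(4.7), np.float64(13.5), np.float64(0.014), np.float64(0.02), np.float64(-0.079)]
[0, np.float64(26.3), np.float64(7.0), np.float64(14.0), np.float64(0.014), np.float64(0.02), np.float64(-0.079)]
[0, np.float64(25.4), np.float64(9.3), np.float64(14.4), np.float64(0.014), np.float64(0.02), np.float64(-0.079)]
[0, np.float64(24.3), np.float64(11.4), np.float64(14.7), np.float64(0.014), np.float64(0.02), np.float64(-0.079)]
[0, np.float64(23.0), np.float64(13.5), np.float64(15.0), np.float64(0.014), np.float64(0.02), np.float64(-0.079)]
[0, np.float64(21.5), np.float64(15.5), np.float64(15.3), np.float64(0.014), np.float64(0.02), np.float64(-0.079)]
[0, np.float64(19.9), np.float64(17.4), np.float64(15.5), np.float64(0.014), np.float64(0.02), np.float64(-0.079)]
[0, np.float64(18.1), np.float64(19.1), np.float64(15.6), np.float64(0.014), np.float64(0.02), np.float64(-0.079)]
--
```

>>> move_arm(
  series=[
    [0, 26.7, -11.8, 9.2, 0.014, 0.02, -0.079],
    [0, 27.4, -9.5, 9.9, 0.014, 0.02, -0.079],
    [0, 27.8, -7.2, 10.6, 0.014, 0.02, -0.079],
    [0, 28.1, -4.8, 11.2, 0.014, 0.02, -0.079],
    [0, 28.1, -2.4, 11.9, 0.014, 0.02, -0.079],
  ],
)

```text
clock: 0.65
eef_pos: [368.2, -449.5, 158.2]
eef_rot: [-2.776, -1.258, -0.125]
ft_force: [-0.1, -0.4, -0.0]
grip_width: 12.5
grasp_force: 0.0
```

>>> move_arm(
  series=[
    [0, 28, 0, 12.4, 0.014, 0.02, -0.079],
    [0, 27.6, 2.4, 13, 0.014, 0.02, -0.079],
    [0, 27.1, 4.7, 13.5, 0.014, 0.02, -0.079],
    [0, 26.3, 7, 14, 0.014, 0.02, -0.079],
    [0, 25.4, 9.3, 14.4, 0.014, 0.02, -0.079],
  ],
)

```text
clock: 1.15
eef_pos: [462.7, -338.4, 111.8]
eef_rot: [-2.396, -1.728, -0.237]
ft_force: [0.3, -0.7, 0.2]
grip_width: -0.0
grasp_force: 0.0
```

>>> move_arm(
  series=[
    [0, 24.3, 11.4, 14.7, 0.014, 0.02, -0.079],
    [0, 23, 13.5, 15, 0.014, 0.02, -0.079],
    [0, 21.5, 15.5, 15.3, 0.014, 0.02, -0.079],
    [0, 19.9, 17.4, 15.5, 0.014, 0.02, -0.079],
    [0, 18.1, 19.1, 15.6, 0.014, 0.02, -0.079],
  ],
)

```text
clock: 1.65
eef_pos: [557.2, -227.5, 65.2]
eef_rot: [-1.941, -2.108, -0.335]
ft_force: [-0.3, -0.8, 0.5]
grip_width: 0.2
grasp_force: 0.0
```

>>> move_arm(
  series=[
    [0, 0, 0, 0, 0, 0, 0],
    [0, 0, 0, 0, 0, 0, 0],
    [0, 0, 0, 0, 0, 0, 0],
  ],
)

```text
clock: 1.95
eef_pos: [556.4, -229.0, 66.1]
eef_rot: [-1.946, -2.105, -0.334]
ft_force: [-0.2, 0.5, 0.8]
grip_width: 0.1
grasp_force: 0.0
```

```bash
sed -i 's/round(v,1)+0/float(round(v,1)+0)/;s/round(v,3)+0/float(round(v,3)+0)/' h.py; python3 - <<'E'
from h import *
s=sense();print(s['clock'],s['grip_width'],corner(s),s['eef_rot'])
p,Q=pose(-182.9,23.6,14,20); p2,_=pose(-150,23.6,14,20); plan([(p,Q,4),(p2,Q,1)])
E
```

```text
1.95 0.1048428078808088 [-1.849e+02  2.360e+01  6.980e+01  1.970e+01  5.000e-01 -1.000e-01
  8.000e-01] [-1.94615339 -2.10515789 -0.33373718]
[0, -4.2, 0.1, 13.3, -0.001, 0.001, -0.001]
[0, -4.3, 0.1, 13.3, -0.001, 0.001, -0.001]
[0, -4.3, 0.0, 13.3, -0.001, 0.001, -0.001]
[0, -4.3, 0.0, 13.3, -0.001, 0.001, -0.001]
--
[0, 30.9, 0.0, 11.3, 0.0, 0.0, 0.0]
--
```

>>> move_arm(
  series=[
    [0, -4.2, 0, 13.3, 0, 0, 0],
    [0, -4.2, 0, 13.3, 0, 0, 0],
    [0, -4.2, 0, 13.3, 0, 0, 0],
    [0, -4.2, 0, 13.3, 0, 0, 0],
    [0, 0, 0, 0, 0, 0, 0],
  ],
)

```text
clock: 2.45
eef_pos: [554.1, -224.9, 7.1]
eef_rot: [-1.942, -2.101, -0.333]
ft_force: [-0.4, 0.8, 0.6]
grip_width: 0.2
grasp_force: 0.0
```

>>> move_arm(
  series=[
    [0, 14.1, 0, 5.1, 0, 0, 0],
    [0, 14.1, 0, 5.1, 0, 0, 0],
    [0, 6.6, 0, 2.4, 0, 0, 0],
    [0, 6.6, 0, 2.4, 0, 0, 0],
    [0, 0, 0, 0, 0, 0, 0],
  ],
)

```text
clock: 2.95
eef_pos: [552.8, -181.1, 10.6]
eef_rot: [-1.943, -2.107, -0.334]
ft_force: [-0.6, -0.1, 0.8]
grip_width: -0.1
grasp_force: 0.0
```

```bash
python3 - <<'E'
from h import *
s=sense();print(s['clock'],corner(s))
E
```

```text
2.95 [-1.369e+02  2.400e+01  1.430e+01  1.980e+01 -1.000e-01 -6.000e-01
  8.000e-01]
```

>>> move_arm(
  series=[
    [0, 4.7, 0, 1.7, 0, 0, 0],
    [0, 4.7, 0, 1.7, 0, 0, 0],
    [0, 4.7, 0, 1.7, 0, 0, 0],
    [0, 4.7, 0, 1.7, 0, 0, 0],
    [0, 4.7, 0, 1.7, 0, 0, 0],
  ],
)

```text
clock: 3.45
eef_pos: [550.8, -157.2, 9.9]
eef_rot: [-1.945, -2.106, -0.334]
ft_force: [-0.7, 0.9, -0.2]
grip_width: 0.0
grasp_force: 0.0
```

>>> move_arm(
  series=[
    [0, 3.8, 0, 1.3, 0, 0, 0],
    [0, 3.8, 0, 1.3, 0, 0, 0],
    [0, 1.9, 0, 0.7, 0, 0, 0],
    [0, 1.9, 0, 0.7, 0, 0, 0],
    [0, 0, 0, 0, 0, 0, 0],
  ],
)

```text
clock: 3.95
eef_pos: [549.8, -145.3, 10.1]
eef_rot: [-1.945, -2.106, -0.334]
ft_force: [-0.1, -0.2, -0.2]
grip_width: -0.0
grasp_force: 0.0
```

```bash
python3 - <<'E'
from h import *
s=sense();print(s['clock'],corner(s))
c=vision.read_camera('top')
cv2.imwrite('pics/t2.png',cv2.resize(c['image'][225:390,210:420,::-1],None,fx=3.5,fy=3.5,interpolation=cv2.INTER_NEAREST))
E
```

```text
3.95 [-1.009e+02  2.410e+01  1.380e+01  1.980e+01 -2.000e-01 -1.000e-01
 -2.000e-01]
```

View pics/t2.png

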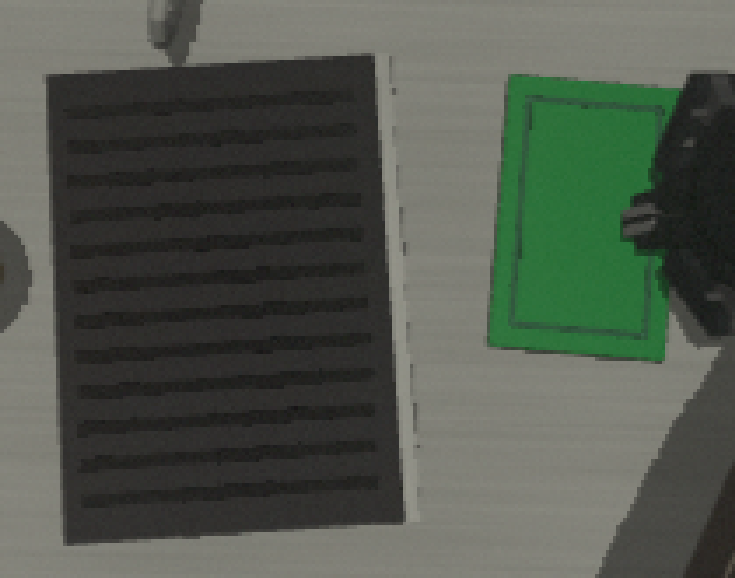

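The finger appears at (625,222), past the board's rear side at about (672,220). The board hasn't moved and there is no contact force, so the tip may be above it. I'll check from the side.

```bash
python3 - <<'E'
from h import *
c=vision.read_camera('scene')
M=R.from_rotvec(c['orientation']).as_matrix()
s=sense()
p=M.T@(np.array(s['eef_pos'])-c['origin']);print(p[0]/p[2]*c['fx']+c['cx'],p[1]/p[2]*c['fy']+c['cy'],s['eef_pos'])
a_=cv2.resize(c['image'][200:320,170:330,::-1],None,fx=4,fy=4,interpolation=cv2.INTER_CUBIC)
cv2.imwrite('pics/s2.png',a_)
E
```

```text
241.9371936270777 271.0655655280913 [ 549.94238657 -145.55064727   10.08224372]
```

View pics/s2.png

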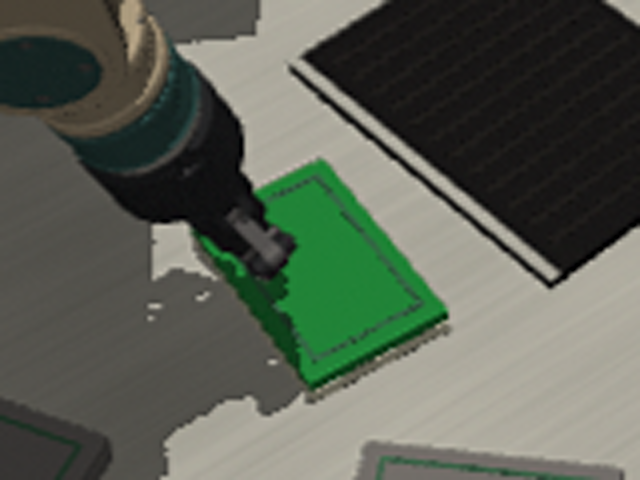

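The side view shows the closed fingertips at (270,275), over the green face: they passed above the board. So the real tip is higher than the TCP suggests. I'll back off and find the counter by touch.

>>> move_arm(
  series=[
    [0, -12.2, 0, -4.4, 0, 0, 0],
    [0, -12.2, 0, -4.4, 0, 0, 0],
    [0, -12.2, 0, -4.4, 0, 0, 0],
    [0, -12.2, 0, -4.4, 0, 0, 0],
    [0, 0, 0, 0, 0, 0, 0],
  ],
)

```text
clock: 4.55
eef_pos: [554.9, -200.0, 10.2]
eef_rot: [-1.949, -2.105, -0.335]
ft_force: [0.1, 0.9, -0.3]
grip_width: 0.3
grasp_force: 0.0
```

>>> move_arm(
  series=[
    [0, -0.7, 0, 1.9, 0, 0, 0],
    [0, -0.7, 0, 1.9, 0, 0, 0],
    [0, 0, 0, 0, 0, 0, 0],
  ],
)

```text
clock: 4.85
eef_pos: [553.4, -196.4, 5.6]
eef_rot: [-1.943, -2.105, -0.334]
ft_force: [-0.5, -1.0, 0.6]
grip_width: 0.2
grasp_force: 0.0
```

>>> move_arm(
  series=[
    [0, -0.7, 0, 1.9, 0, 0, 0],
    [0, 0, 0, 0, 0, 0, 0],
  ],
)

```text
clock: 5.05
eef_pos: [553.8, -196.7, 3.8]
eef_rot: [-1.944, -2.106, -0.334]
ft_force: [0.1, 0.5, -0.9]
grip_width: -0.0
grasp_force: 0.0
```

>>> move_arm(
  series=[
    [0, -0.7, 0, 1.9, 0, 0, 0],
    [0, 0, 0, 0, 0, 0, 0],
  ],
)

```text
clock: 5.25
eef_pos: [553.9, -197.0, 1.8]
eef_rot: [-1.944, -2.106, -0.334]
ft_force: [-0.4, 0.2, 0.2]
grip_width: 0.1
grasp_force: 0.0
```

>>> move_arm(
  series=[
    [0, -0.7, 0, 1.9, 0, 0, 0],
    [0, 0, 0, 0, 0, 0, 0],
  ],
)

```text
clock: 5.45
eef_pos: [553.8, -197.1, -0.2]
eef_rot: [-1.945, -2.106, -0.334]
ft_force: [0.2, -0.4, 0.4]
grip_width: 0.1
grasp_force: 0.0
```

>>> move_arm(
  series=[
    [0, -0.7, 0, 1.9, 0, 0, 0],
    [0, 0, 0, 0, 0, 0, 0],
  ],
)

```text
clock: 5.65
eef_pos: [553.9, -197.2, -2.3]
eef_rot: [-1.945, -2.106, -0.334]
ft_force: [-0.3, -0.8, 0.6]
grip_width: 0.1
grasp_force: 0.0
```

>>> move_arm(
  series=[
    [0, -0.7, 0, 1.9, 0, 0, 0],
    [0, 0, 0, 0, 0, 0, 0],
  ],
)

```text
clock: 5.85
eef_pos: [553.8, -197.2, -4.3]
eef_rot: [-1.945, -2.105, -0.334]
ft_force: [-0.8, 0.6, -0.4]
grip_width: 0.2
grasp_force: 0.0
```

>>> move_arm(
  series=[
    [0, -0.7, 0, 1.9, 0, 0, 0],
    [0, 0, 0, 0, 0, 0, 0],
  ],
)

```text
clock: 6.05
eef_pos: [553.8, -197.2, -6.3]
eef_rot: [-1.945, -2.106, -0.334]
ft_force: [-0.8, -0.2, -0.5]
grip_width: -0.1
grasp_force: 0.0
```

>>> move_arm(
  series=[
    [0, -0.7, 0, 1.9, 0, 0, 0],
    [0, 0, 0, 0, 0, 0, 0],
  ],
)

```text
clock: 6.25
eef_pos: [553.8, -197.2, -8.3]
eef_rot: [-1.945, -2.106, -0.334]
ft_force: [0.4, -0.8, 0.1]
grip_width: -0.1
grasp_force: 0.0
```

>>> move_arm(
  series=[
    [0, -0.4, 0, 0.9, 0, 0, 0],
    [0, 0, 0, 0, 0, 0, 0],
  ],
)

```text
clock: 6.45
eef_pos: [553.9, -197.4, -9.2]
eef_rot: [-1.945, -2.106, -0.334]
ft_force: [0.3, 0.7, -0.3]
grip_width: -0.2
grasp_force: 0.0
```

```bash
python3 - <<'E'
from h import *
s=sense()
out=[]
for n,(x0,y0,x1,y1) in {'scene':(190,230,290,305),'top':(350,250,450,325)}.items():
    c=vision.read_camera(n); M=R.from_rotvec(c['orientation']).as_matrix()
    p=M.T@(np.array(s['eef_pos'])-c['origin']); uv=np.array([p[0]/p[2]*c['fx']+c['cx'],p[1]/p[2]*c['fy']+c['cy']])
    im=cv2.resize(c['image'][y0:y1,x0:x1,::-1],None,fx=4,fy=4,interpolation=cv2.INTER_CUBIC)
    q=((uv-[x0,y0])*4).astype(int); cv2.drawMarker(im,tuple(int(v) for v in q),(0,0,255),cv2.MARKER_CROSS,10); print(n,uv,q); out.append(im)
cv2.imwrite('pics/b3.png',np.hstack(out))
E
```

```text
scene [224.55513098 288.48005039] [138 233]
top [413.19891582 289.02752882] [252 156]
```

View pics/b3.png

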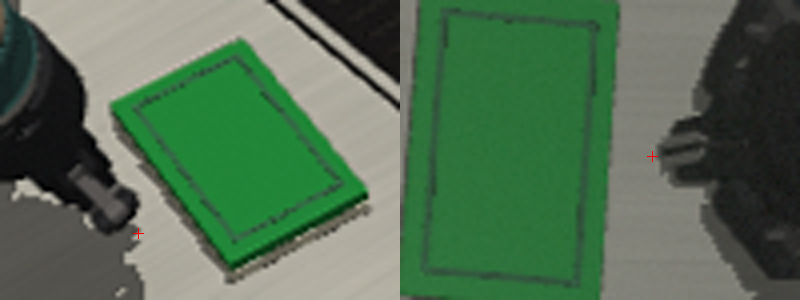

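The fingertips end about 10–13 mm short of the TCP: the red marker is at (138,233) and (652,156), the tip at (125,225) and (660,150). I'll put a 13 mm setback in the model, raise 5 mm and push.

```bash
python3 - <<'E'
t=open('h.py').read()
t=t.replace("z*Z-off*x,","z*Z-off*x+13*zt,").replace("+11*M[:,0]-O","+11*M[:,0]-13*M[:,2]-O")
open('h.py','w').write(t)
E
python3 - <<'E'
from h import *
print(corner(sense()))
E
```

```text
[-157.6   23.9    6.9   19.8    0.5   -1.1    1.1]
```

>>> move_arm(
  series=[
    [0, 1.7, 0, -4.7, 0, 0, 0],
    [0, 4.7, 0, 1.7, 0, 0, 0],
    [0, 4.7, 0, 1.7, 0, 0, 0],
    [0, 4.7, 0, 1.7, 0, 0, 0],
    [0, 0, 0, 0, 0, 0, 0],
  ],
)

```text
clock: 7.05
eef_pos: [552.3, -181.3, -4.1]
eef_rot: [-1.943, -2.106, -0.334]
ft_force: [-0.3, 0.3, -0.4]
grip_width: -0.0
grasp_force: 0.0
```

>>> move_arm(
  series=[
    [0, 4.7, 0, 1.7, 0, 0, 0],
    [0, 4.7, 0, 1.7, 0, 0, 0],
    [0, 4.7, 0, 1.7, 0, 0, 0],
  ],
)

```text
clock: 7.35
eef_pos: [551.5, -167.0, -4.2]
eef_rot: [-1.945, -2.106, -0.334]
ft_force: [0.0, 0.8, 0.2]
grip_width: -0.1
grasp_force: 0.0
```

```bash
python3 - <<'E'
from h import *
print(corner(sense()))
c=vision.read_camera('top');im=c['image'].astype(int)
g=(im[...,1]>im[...,0]+40)&(im[...,1]>im[...,2]+40);g[:110]=0
b=rect(c,g,20);print(b,[( (np.r_[q,0]-O)@d,(np.r_[q,0]-O)@f) for q in cv2.boxPoints(b)])
E
```

```text
[-1.271e+02  2.390e+01  1.180e+01  1.980e+01  8.000e-01  1.000e-01
  2.000e-01]
((554.3038330078125, -127.82844543457031), (88.78398132324219, 138.88595581054688), 86.57769775390625) [(np.float64(-128.26710985355402), np.float64(-45.15676947251742)), (np.float64(-148.12977406189256), np.float64(92.30155698597486)), (np.float64(-60.25842702502153), np.float64(104.99889992337695)), (np.float64(-40.395762816683), np.float64(-32.45942653511532))]
```

>>> move_arm(
  series=[
    [0, 4.7, 0, 1.7, 0, 0, 0],
    [0, 4.7, 0, 1.7, 0, 0, 0],
    [0, 0, 0, 0, 0, 0, 0],
  ],
)

```text
clock: 7.7
eef_pos: [551.1, -157.2, -3.8]
eef_rot: [-1.945, -2.107, -0.335]
ft_force: [0.3, 0.1, 0.8]
grip_width: -0.5
grasp_force: 0.6
```

```bash
python3 - <<'E'
from h import *
print(corner(sense()))
c=vision.read_camera('top');im=c['image'].astype(int)
g=(im[...,1]>im[...,0]+40)&(im[...,1]>im[...,2]+40);g[:110]=0
b=rect(c,g,20);print(b)
s=sense(); out=[]
c2=vision.read_camera('scene')
for c,(x0,y0,x1,y1) in ((c2,(190,230,290,305)),(c,(350,250,450,325))):
    out.append(cv2.resize(c['image'][y0:y1,x0:x1,::-1],None,fx=4,fy=4,interpolation=cv2.INTER_CUBIC))
w=vision.read_camera('wrist')['image'][:,:,::-1]; print(w.shape)
cv2.imwrite('pics/b4.png',np.vstack([np.hstack(out),np.hstack([cv2.resize(w,(400,300)),np.zeros((300,400,3),np.uint8)])]))
E
```

```text
[-1.173e+02  2.440e+01  1.220e+01  1.970e+01  1.000e-01  3.000e-01
  8.000e-01]
((554.3125, -122.50084686279297), (64.92410278320312, 112.87007904052734), 86.56710052490234)
(480, 640, 3)
```

View pics/b4.png

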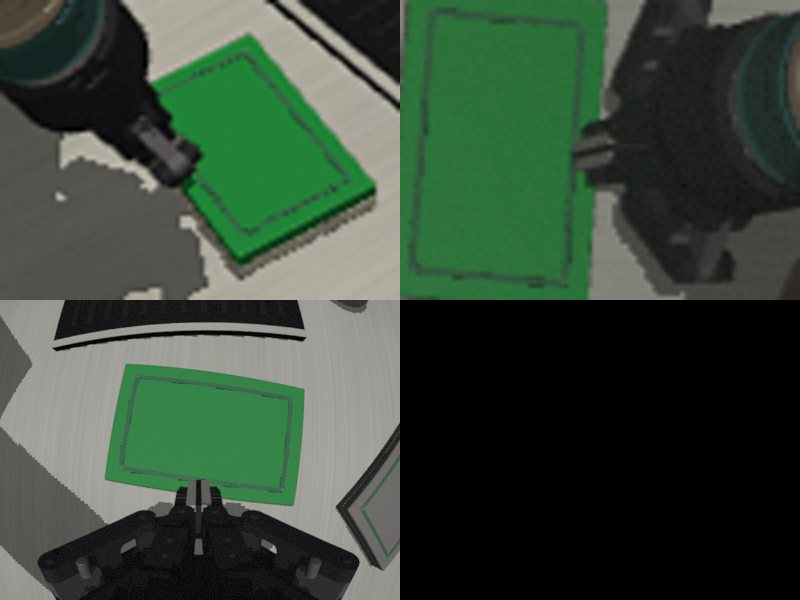

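Contact now: the board has moved about 5 mm. But the finger's nose at (575,155) overlaps the board's rear edge at (598,155), so the tip is still too high. I'll back off and keep going down until the counter is felt.

>>> move_arm(
  series=[
    [0, -9.4, 0, -3.4, 0, 0, 0],
    [0, -9.4, 0, -3.4, 0, 0, 0],
    [0, -4.1, 0, 3.5, 0, 0, 0],
    [0, -2, 0, 5.6, 0, 0, 0],
    [0, 0, 0, 0, 0, 0, 0],
  ],
)

```text
clock: 8.35
eef_pos: [551.4, -179.7, -16.1]
eef_rot: [-1.944, -2.103, -0.333]
ft_force: [-0.0, -0.1, -0.0]
grip_width: 0.0
grasp_force: 0.0
```

>>> move_arm(
  series=[
    [0, -0.7, 0, 1.9, 0, 0, 0],
    [0, 0, 0, 0, 0, 0, 0],
  ],
)

```text
clock: 8.55
eef_pos: [552.2, -179.7, -17.1]
eef_rot: [-1.944, -2.105, -0.334]
ft_force: [0.3, -0.2, -0.1]
grip_width: 0.1
grasp_force: 0.0
```

>>> move_arm(
  series=[
    [0, -0.7, 0, 1.9, 0, 0, 0],
    [0, 0, 0, 0, 0, 0, 0],
  ],
)

```text
clock: 8.75
eef_pos: [552.5, -179.9, -18.9]
eef_rot: [-1.945, -2.106, -0.334]
ft_force: [0.7, -0.3, 0.4]
grip_width: 0.2
grasp_force: 0.0
```

>>> move_arm(
  series=[
    [0, -0.7, 0, 1.9, 0, 0, 0],
    [0, 0, 0, 0, 0, 0, 0],
  ],
)

```text
clock: 8.95
eef_pos: [552.5, -180.1, -21.0]
eef_rot: [-1.945, -2.106, -0.334]
ft_force: [0.7, 0.1, -0.6]
grip_width: -0.1
grasp_force: 0.0
```

>>> move_arm(
  series=[
    [0, -0.7, 0, 1.9, 0, 0, 0],
    [0, 0, 0, 0, 0, 0, 0],
  ],
)

```text
clock: 9.15
eef_pos: [552.8, -180.2, -22.2]
eef_rot: [-1.945, -2.106, -0.335]
ft_force: [0.4, 0.6, 3.3]
grip_width: -0.1
grasp_force: 1.7
```

```bash
python3 - <<'E'
from h import *
s=sense();out=[];M0=R.from_rotvec(s['eef_rot']).as_matrix();print(s['eef_pos'])
for n,(x0,y0,x1,y1) in {'scene':(190,230,290,305),'top':(350,250,450,325)}.items():
    c=vision.read_camera(n); M=R.from_rotvec(c['orientation']).as_matrix()
    im=cv2.resize(c['image'][y0:y1,x0:x1,::-1],None,fx=4,fy=4,interpolation=cv2.INTER_CUBIC)
    for L in (0,10,20,30):
      p=M.T@(np.array(s['eef_pos'])-L*M0[:,2]-c['origin']); uv=np.array([p[0]/p[2]*c['fx']+c['cx'],p[1]/p[2]*c['fy']+c['cy']])
      cv2.circle(im,tuple(int(v) for v in (uv-[x0,y0])*4),2,(0,0,255),-1)
    out.append(im)
cv2.imwrite('pics/b5.png',np.hstack(out))
E
```

```text
[ 552.77085133 -180.24349078  -22.18087545]
```

View pics/b5.png

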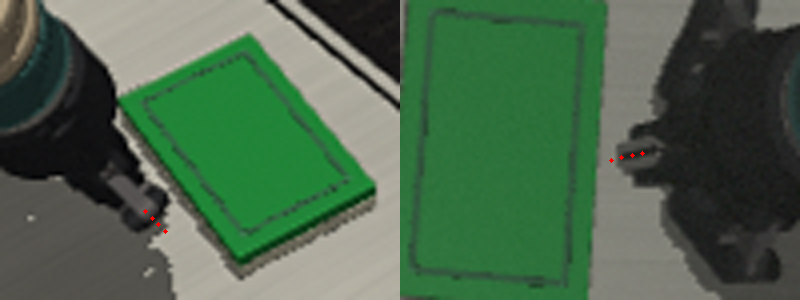

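Counter felt: 3.3 N at a TCP reading of z = -22. In the pictures the tip, (150,235) on the left and (616,155) on the right, stands just off the board. So I'll raise 4 mm and push from here, using this touch as the height reference.

>>> move_arm(
  series=[
    [0, 1.7, 0, -4.7, 0, 0, 0],
    [0, 4.7, 0, 1.7, 0, 0, 0],
    [0, 0, 0, 0, 0, 0, 0],
  ],
)

```text
clock: 9.55
eef_pos: [551.9, -174.5, -17.9]
eef_rot: [-1.944, -2.106, -0.334]
ft_force: [-0.8, 0.4, -0.7]
grip_width: -0.2
grasp_force: 0.0
```

>>> move_arm(
  series=[
    [0, 4.7, 0, 1.7, 0, 0, 0],
    [0, 4.7, 0, 1.7, 0, 0, 0],
    [0, 0, 0, 0, 0, 0, 0],
  ],
)

```text
clock: 9.85
eef_pos: [551.0, -164.3, -18.0]
eef_rot: [-1.944, -2.106, -0.334]
ft_force: [0.5, -0.7, 0.2]
grip_width: -0.0
grasp_force: 0.0
```

>>> move_arm(
  series=[
    [0, 4.7, 0, 1.7, 0, 0, 0],
    [0, 4.7, 0, 1.7, 0, 0, 0],
    [0, 0, 0, 0, 0, 0, 0],
  ],
)

```text
clock: 10.15
eef_pos: [550.2, -154.3, -17.9]
eef_rot: [-1.944, -2.106, -0.335]
ft_force: [-0.1, 0.6, -0.4]
grip_width: -0.3
grasp_force: 0.0
```

```bash
cat >> h.py <<'E'
def board(c):
    im=c['image'].astype(int); g=(im[...,1]>im[...,0]+40)&(im[...,1]>im[...,2]+40);g[:110]=0
    cs,_=cv2.findContours(g.astype(np.uint8),cv2.RETR_EXTERNAL,cv2.CHAIN_APPROX_NONE)
    k=max(cs,key=cv2.contourArea); q=np.c_[onplane(c,cv2.boxPoints(cv2.minAreaRect(cv2.convexHull(k))),20),[0]*4]-O
    return np.c_[q@d,q@f].round(1).tolist()
E
python3 - <<'E'
from h import *
s=sense();print(s['eef_pos'],corner(s)); print(board(vision.read_camera('top')))
E
```

```text
[ 550.18037325 -154.26698297  -17.91861066] [-1.143e+02  2.370e+01 -2.000e+00  1.980e+01  6.000e-01 -1.000e-01
 -4.000e-01]
[[-19.1, -32.2], [-39.6, 105.5], [-128.9, 92.7], [-106.5, -44.6]]
```

```bash
sed -i 's/+13\*zt/+26*zt/;s/-13\*M/-26*M/' h.py; python3 -c "
from h import *
print(corner(sense()))"
```

```text
[-1.19e+02  2.38e+01  1.03e+01  1.98e+01 -9.00e-01 -1.00e-01  4.00e-01]
```

>>> move_arm(
  series=[
    [0, 4.7, 0, 1.7, 0, 0, 0],
    [0, 4.7, 0, 1.7, 0, 0, 0],
    [0, 4.7, 0, 1.7, 0, 0, 0],
    [0, 0, 0, 0, 0, 0, 0],
  ],
)

```text
clock: 10.6
eef_pos: [549.0, -139.2, -17.9]
eef_rot: [-1.943, -2.106, -0.335]
ft_force: [0.5, 0.6, 0.1]
grip_width: -0.4
grasp_force: 0.0
```

>>> move_arm(
  series=[
    [0, 2.8, 0, 1, 0, 0, 0],
    [0, 2.8, 0, 1, 0, 0, 0],
    [0, 2.8, 0, 1, 0, 0, 0],
    [0, 0, 0, 0, 0, 0, 0],
  ],
)

```text
clock: 11.0
eef_pos: [550.5, -132.6, -17.4]
eef_rot: [-1.947, -2.109, -0.335]
ft_force: [2.8, -4.1, -0.2]
grip_width: -0.2
grasp_force: 1.9
```

```bash
python3 - <<'E'
from h import *
s=sense();print(corner(s)); print(board(vision.read_camera('top')))
E
```

```text
[-97.1  25.8  10.8  19.6  -4.3   2.4  -0.2]
[[-0.7, -32.4], [-15.3, 105.6], [-105.6, 96.3], [-89.1, -41.4]]
```

The near corner has met the edge and the far end lags 15 mm, so I'll nudge the far end.

>>> move_arm(
  series=[
    [0, -9.4, 0, -3.4, 0, 0, 0],
    [0, -7.5, 0, -2.7, 0, 0, 0],
    [0, 0, 22, 0, 0, 0, 0],
    [0, 0, 23, 0, 0, 0, 0],
    [0, 0, 0, 0, 0, 0, 0],
  ],
)

```text
clock: 11.55
eef_pos: [597.1, -146.3, -18.2]
eef_rot: [-1.945, -2.108, -0.336]
ft_force: [-0.6, -0.8, 0.9]
grip_width: 0.0
grasp_force: 0.0
```

>>> move_arm(
  series=[
    [0, 7.5, 0, 2.7, 0, 0, 0],
    [0, 3.8, 0, 1.4, 0, 0, 0],
    [0, 2.8, 0, 1, 0, 0, 0],
    [0, 2.8, 0, 1, 0, 0, 0],
    [0, 0, 0, 0, 0, 0, 0],
  ],
)

```text
clock: 12.05
eef_pos: [592.8, -127.2, -18.0]
eef_rot: [-1.944, -2.105, -0.334]
ft_force: [0.6, -0.1, -0.1]
grip_width: 0.2
grasp_force: 0.0
```

>>> move_arm(
  series=[
    [0, 2.8, 0, 1, 0, 0, 0],
    [0, 2.8, 0, 1, 0, 0, 0],
    [0, 0, 0, 0, 0, 0, 0],
  ],
)

```text
clock: 12.35
eef_pos: [593.0, -121.5, -18.0]
eef_rot: [-1.944, -2.106, -0.335]
ft_force: [0.1, -0.3, 0.2]
grip_width: -0.0
grasp_force: 0.1
```

```bash
python3 - <<'E'
from h import *
s=sense();print(corner(s)); print(board(vision.read_camera('top')))
E
```

```text
[-89.7  69.2  10.2  19.8  -0.3   0.    0.2]
[[0.5, 97.9], [-90.1, 99.3], [-89.8, -39.8], [-1.3, -41.0]]
```

The board is now square on the edge: front side at u≈0, spanning w from -40 to 98. I'll move back to its middle (w≈29) and press.

>>> move_arm(
  series=[
    [0, -7.5, 0, -2.7, 0, 0, 0],
    [0, 0, -20, 0, 0, 0, 0],
    [0, 0, -20, 0, 0, 0, 0],
    [0, 3.8, 0, 1.4, 0, 0, 0],
    [0, 0, 0, 0, 0, 0, 0],
  ],
)

```text
clock: 12.9
eef_pos: [553.5, -128.9, -17.9]
eef_rot: [-1.945, -2.105, -0.335]
ft_force: [-0.2, -0.5, -0.0]
grip_width: -0.1
grasp_force: 0.0
```

>>> move_arm(
  series=[
    [0, 2.8, 0, 1, 0, 0, 0],
    [0, 1.9, 0, 0.7, 0, 0, 0],
    [0, 0, 0, 0, 0, 0, 0],
  ],
)

```text
clock: 13.2
eef_pos: [554.4, -124.9, -17.7]
eef_rot: [-1.946, -2.109, -0.333]
ft_force: [0.1, -3.3, 0.1]
grip_width: 0.1
grasp_force: 1.4
```

```bash
python3 - <<'E'
from h import *
s=sense();print(s['clock'],corner(s))
def arc(ph,Rad=90): 
    a=np.deg2rad(ph); return pose(-Rad*np.cos(a),29,8+Rad*np.sin(a),20-48*ph/120)
ps=[(*arc(6*k),1) for k in range(1,21)]
plan(ps,*arc(0))
for ph in (0,30,60,90,120): # radial inward 1 mm in tool axes
    p,Q=arc(ph);a=np.deg2rad(ph); print(ph,Q.inv().apply(d*np.cos(a)-Z*np.sin(a)).round(2))
E
```

```text
13.2 [-89.8  30.4  10.4  19.6  -3.3  -0.2   0.1]
[0, 2.6, 0.0, -9.2, 0.0, -0.042, 0.0]
--
[0, 3.1, 0.0, -8.9, 0.0, -0.042, 0.0]
--
[0, 3.7, 0.0, -8.6, 0.0, -0.042, 0.0]
--
[0, 4.2, 0.0, -8.3, 0.0, -0.042, 0.0]
--
[0, 4.6, 0.0, -8.0, 0.0, -0.042, 0.0]
--
[0, 5.1, 0.0, -7.6, 0.0, -0.042, 0.0]
--
[0, 5.5, 0.0, -7.2, 0.0, -0.042, 0.0]
--
[0, 5.9, 0.0, -6.8, 0.0, -0.042, 0.0]
--
[0, 6.3, 0.0, -6.3, 0.0, -0.042, 0.0]
--
[0, 6.7, 0.0, -5.8, 0.0, -0.042, 0.0]
--
[0, 7.0, 0.0, -5.3, 0.0, -0.042, 0.0]
--
[0, 7.3, 0.0, -4.8, 0.0, -0.042, 0.0]
--
[0, 7.5, 0.0, -4.3, 0.0, -0.042, 0.0]
--
[0, 7.8, 0.0, -3.7, 0.0, -0.042, 0.0]
--
[0, 7.9, 0.0, -3.2, 0.0, -0.042, 0.0]
--
[0, 8.1, 0.0, -2.6, 0.0, -0.042, 0.0]
--
[0, 8.2, 0.0, -2.0, 0.0, -0.042, 0.0]
--
[0, 8.3, 0.0, -1.4, 0.0, -0.042, 0.0]
--
[0, 8.3, 0.0, -0.8, 0.0, -0.042, 0.0]
--
[0, 8.3, 0.0, -0.3, 0.0, -0.042, 0.0]
--
0 [0.94 0.   0.34]
30 [ 0.79 -0.    0.62]
60 [ 0.56 -0.    0.83]
90 [0.28 0.   0.96]
120 [-0.03 -0.    1.  ]
```

>>> move_arm(
  series=[
    [0, 1.4, 0, 0.5, 0, 0, 0],
    [0, 0, 0, 0, 0, 0, 0],
  ],
)

```text
clock: 13.4
eef_pos: [554.5, -124.9, -17.7]
eef_rot: [-1.948, -2.11, -0.331]
ft_force: [0.2, -6.1, -0.5]
grip_width: -0.1
grasp_force: 3.1
```

```bash
python3 -c "
from h import *
print(corner(sense()))"
```

```text
[-89.6  30.4  10.5  19.5  -6.1  -0.3  -0.5]
```

>>> move_arm(
  series=[
    [0, 1.9, 0, 0.7, 0, 0, 0],
    [0, 2.6, 0, -9.2, 0, -0.042, 0],
    [0, 3.1, 0, -8.9, 0, -0.042, 0],
    [0, 0, 0, 0, 0, 0, 0],
  ],
)

```text
clock: 13.8
eef_pos: [554.7, -123.7, 2.9]
eef_rot: [-1.996, -2.164, -0.251]
ft_force: [-1.0, -9.0, 1.7]
grip_width: -0.3
grasp_force: 4.2
```

```bash
python3 -c "
from h import *
s=sense();q=corner(s);print(q,np.degrees(np.arctan2(q[2]-8,-q[0])),np.hypot(q[0],q[2]-8))
c=vision.read_camera('scene')
cv2.imwrite('pics/b6.png',cv2.resize(c['image'][200:320,170:330,::-1],None,fx=4,fy=4,interpolation=cv2.INTER_CUBIC))"
```

```text
[-86.   30.7  30.8  14.5  -8.9  -1.8   1.7] 14.848452018177898 88.97100651335805
```

View pics/b6.png

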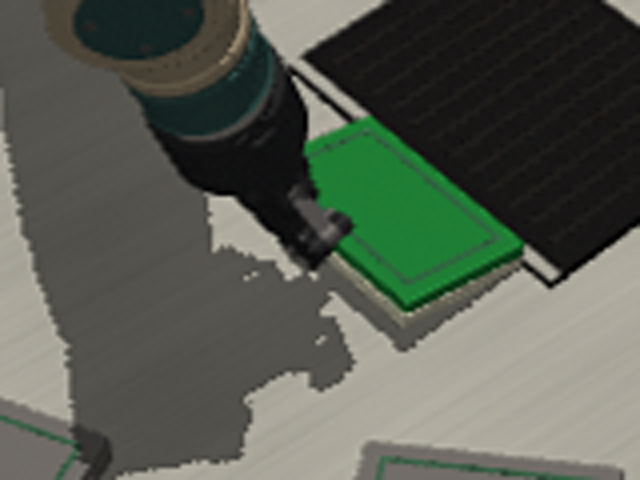

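The rear has lifted: the white side shows a shadow under it at (405,325), and the force is about 9 N along the radius. I'll continue the arc.

>>> move_arm(
  series=[
    [0, 3.7, 0, -8.6, 0, -0.042, 0],
    [0, 4.2, 0, -8.3, 0, -0.042, 0],
    [0, 4.6, 0, -8, 0, -0.042, 0],
  ],
)

```text
clock: 14.15
eef_pos: [553.6, -115.6, 28.9]
eef_rot: [-2.064, -2.234, -0.132]
ft_force: [-0.1, -3.7, 0.4]
grip_width: 0.2
grasp_force: 1.2
```

```bash
cat > st.py <<'E'
from h import *
s=sense();q=corner(s);a=np.arctan2(q[2]-8,-q[0]);F=np.array([q[4],q[6]])
print(s['clock'],q,'phi',np.degrees(a).round(1),'rad',np.hypot(q[0],q[2]-8).round(1),'Frad',(F@[-np.cos(a),np.sin(a)]).round(1),'Ftan',(F@[np.sin(a),np.cos(a)]).round(1))
E
python3 st.py
```

```text
14.15 [-74.5  30.4  56.1   7.5  -3.7  -0.4   0.4] phi 32.8 rad 88.7 Frad 3.3 Ftan -1.7
```

>>> move_arm(
  series=[
    [0, 2.4, 0, 1.9, 0, 0, 0],
    [0, 0, 0, 0, 0, 0, 0],
  ],
)

```text
clock: 14.35
eef_pos: [553.9, -115.6, 28.4]
eef_rot: [-2.066, -2.238, -0.126]
ft_force: [-2.1, -11.0, 6.7]
grip_width: -0.0
grasp_force: 6.4
```

```bash
python3 st.py
```

```text
14.35 [-74.4  30.7  55.6   7.1 -10.8  -3.    6.7] phi 32.6 rad 88.3 Frad 12.7 Ftan -0.2
```

>>> move_arm(
  series=[
    [0, 5.4, 0, -7.3, 0, -0.042, 0],
    [0, 5.8, 0, -6.9, 0, -0.042, 0],
  ],
)

```text
clock: 14.55
eef_pos: [553.0, -106.2, 43.6]
eef_rot: [-2.111, -2.282, -0.04]
ft_force: [-2.6, -9.0, 6.9]
grip_width: -0.1
grasp_force: 5.3
```

```bash
python3 st.py
```

```text
14.55 [-62.7  30.5  70.    2.4  -8.7  -3.3   6.9] phi 44.7 rad 88.2 Frad 11.0 Ftan -1.2
```

Steady; continuing.

>>> move_arm(
  series=[
    [0, 6.2, 0, -6.5, 0, -0.042, 0],
    [0, 6.6, 0, -6, 0, -0.042, 0],
    [0, 6.9, 0, -5.5, 0, -0.042, 0],
  ],
)

```text
clock: 14.85
eef_pos: [551.0, -85.0, 62.4]
eef_rot: [2.091, 2.263, -0.09]
ft_force: [-2.9, -6.3, 8.9]
grip_width: 0.2
grasp_force: 5.0
```

```bash
python3 st.py
```

```text
14.85 [-38.2  30.3  87.4  -4.7  -6.   -3.4   8.9] phi 64.3 rad 88.1 Frad 10.6 Ftan -1.5
```

>>> move_arm(
  series=[
    [0, 7.2, 0, -5, 0, -0.042, 0],
    [0, 7.5, 0, -4.5, 0, -0.042, 0],
    [0, 7.6, 0, -4, 0, -0.042, 0],
  ],
)

```text
clock: 15.15
eef_pos: [548.4, -59.5, 72.8]
eef_rot: [2.025, 2.194, -0.212]
ft_force: [-2.9, -0.8, 6.2]
grip_width: 0.3
grasp_force: 3.5
```

```bash
python3 st.py
```

```text
15.15 [ -9.7  29.9  96.  -11.7  -0.5  -3.    6.2] phi 83.7 rad 88.5 Frad 6.2 Ftan 0.2
```

>>> move_arm(
  series=[
    [0, 8.1, 0, -2.7, 0, -0.042, 0],
    [0, 8, 0, -2.8, 0, -0.042, 0],
    [0, 8.2, 0, -2.2, 0, -0.042, 0],
  ],
)

```text
clock: 15.45
eef_pos: [546.2, -34.4, 75.6]
eef_rot: [1.953, 2.118, -0.332]
ft_force: [-6.9, 1.1, 19.1]
grip_width: 0.1
grasp_force: 9.4
```

```bash
python3 st.py
```

```text
15.45 [ 18.4  29.8  96.6 -19.1   1.7  -6.8  19.1] phi 101.7 rad 90.5 Frad 19.0 Ftan -2.2
```

>>> move_arm(
  series=[
    [0, 8.2, 0, -3, 0, -0.042, 0],
    [0, 8.3, 0, -2, 0, -0.042, 0],
    [0, 8.3, 0, -0.8, 0, -0.042, 0],
  ],
)

```text
clock: 15.75
eef_pos: [543.7, -7.7, 71.6]
eef_rot: [1.88, 2.043, -0.441]
ft_force: [-8.0, 4.6, 17.8]
grip_width: 0.2
grasp_force: 9.5
```

```bash
python3 st.py
```

```text
15.75 [ 47.6  29.5  90.1 -26.1   5.3  -7.6  17.8] phi 120.1 rad 94.9 Frad 18.1 Ftan -4.3
```

>>> move_arm(
  series=[
    [0, 8.3, 0, -1.5, 0, -0.042, 0],
    [0, 8.3, 0, -0.5, 0, -0.042, 0],
  ],
)

```text
clock: 15.95
eef_pos: [542.8, 8.8, 64.3]
eef_rot: [1.832, 1.99, -0.508]
ft_force: [-1.3, 3.2, 4.0]
grip_width: -0.4
grasp_force: 2.4
```

```bash
python3 st.py; python3 -c "
from h import *
c=vision.read_camera('scene')
cv2.imwrite('pics/b7.png',cv2.resize(c['image'][160:320,170:370,::-1],None,fx=3,fy=3,interpolation=cv2.INTER_CUBIC))"
```

```text
15.95 [ 65.6  30.   81.  -30.7   3.3  -1.1   4. ] phi 131.9 rad 98.1 Frad 5.2 Ftan -0.2
```

View pics/b7.png

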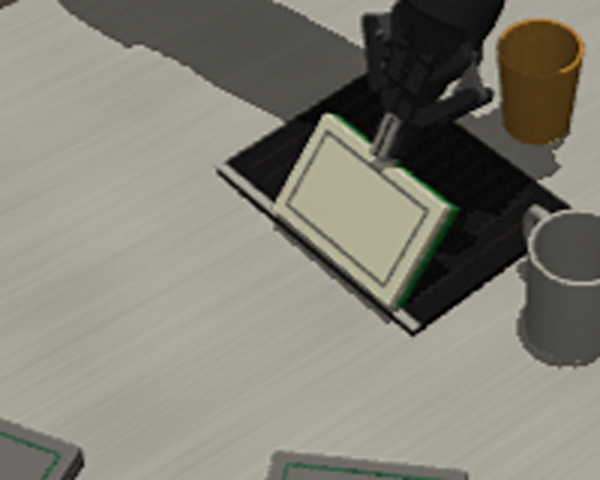

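The board leans about 40° past upright, white face toward us, with its front side on the steel strip (275,205)–(395,305). The finger is on the upper side at (385,155). I'll withdraw straight up.

>>> move_arm(
  series=[
    [0, -20, 0, -36, 0, 0, 0],
    [0, -20, 0, -36, 0, 0, 0],
    [0, -20, 0, -36, 0, 0, 0],
    [0, -20, 0, -36, 0, 0, 0],
    [0, 0, 0, 0, 0, 0, 0],
  ],
)

```text
clock: 16.5
eef_pos: [546.8, 13.3, 234.0]
eef_rot: [1.833, 1.984, -0.495]
ft_force: [0.9, 0.5, 0.1]
grip_width: 0.4
grasp_force: 0.0
```

>>> move_arm(
  series=[
    [0, -35, 0, 15, 0, 0, 0],
    [0, -35, 0, 15, 0, 0, 0],
    [0, -35, 0, 15, 0, 0, 0],
    [0, 0, 0, 0, 0, 0, 0],
    [0, 0, 0, 0, 0, 0, 0],
  ],
)

```text
clock: 17.0
eef_pos: [551.4, -101.0, 241.6]
eef_rot: [1.836, 1.989, -0.51]
ft_force: [-0.8, 0.7, 0.5]
grip_width: -0.0
grasp_force: 0.0
```

```bash
python3 -c "
from h import *
s=sense();print(s['clock'],s['eef_pos'],s['ft_force'])
c=vision.read_camera('scene')
cv2.imwrite('pics/b8.png',cv2.resize(c['image'][140:380,110:430,::-1],None,fx=2.4,fy=2.4,interpolation=cv2.INTER_CUBIC))"
```

```text
17.0 [ 551.38608452 -101.02504697  241.62771926] [-0.76242742  0.72026334  0.4556088 ]
```

View pics/b8.png

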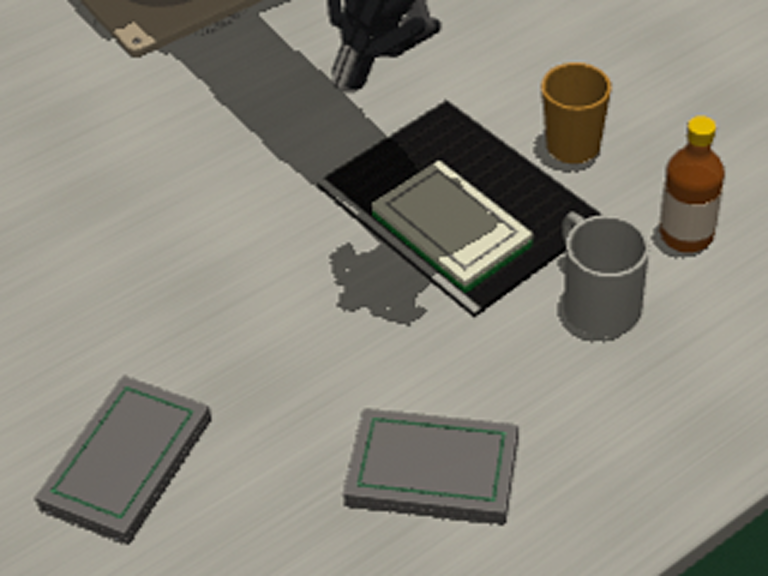

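The board lies flat on the tray with its white face up, around (455,225) (partly in shadow). The cup, jug and bottle are where they stood, and the arm is clear.

```bash
python3 -c "
from cell import r
print(r.finish_job())"
```

```text
the job is handed in; nothing more can be done
None
```

The board was pushed to the tray and tipped over its front edge. It lies flat on the tray with the white face up, the cup, jug and syrup bottle look unmoved in the last picture, and the job was handed in after about 17 s of robot time.

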